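# Set out the reagent bottles in their colour-coded spill trays

## Robot

A 6-joint arm with a two-finger parallel gripper is mounted at the origin on the work surface. World frame = base frame: x ahead of the robot, y to its left, z up, the work surface at z = 0. Lengths are in mm, angles in rad, forces in N, time in s.
With the tool pointing down it reaches from about 300 to 775 mm from the base axis. Payload 14.6 kg.
Tool frame: the origin (TCP) lies between the finger pads; the fingertips stand 19 mm ahead of it and the grasp point (between the pads) is the TCP; z points along the fingers, y is the line along which they close (so a half turn about z gives the same grasp; the last joint's range is limited). The gripper opens to 94 mm and grips with 3 to 60 N. Pads are 16 mm wide; open, the fingers measure 119 mm over their backs; the gripper's body (75 mm by 177 mm) begins 78 mm behind the grasp point.
Start: joints at [1.065, 0.3, 1.521, -0, 1.321, -0.067], TCP at [233.666, 497.885, 224.446] pointing down, gripper open.
Joint ranges: [-3.03, 3.03], [-0.79, 2.21], [0.23, 2.52], [-1.04, 4.18], [0, 3.07], [-2.55, 2.55]. Speed limits (rad/s): [2.22, 2.22, 2.57, 3.14, 3.14, 3.14].

## Interface

Orientations are given as [roll, pitch, yaw] about the fixed x, y, z axes, in that order (R = Rz(yaw) Ry(pitch) Rx(roll)).
In Python, from cell import monitor, imaging, job, find_in, trace gives the robot as it stands. The module is installed in compiled form; this text tells all that it offers.
- The arm moves only by the tool arm_command, never from a script. Its argument "steps" is a list of rows, each a list of 5 numbers: the opening, from 0 (shut) to 1 (fully open), then the shift along the tool's x, y, z in mm, then the turn about the tool's z in degrees. In form: [[gripper, dx, dy, dz, turn], ...]. A call has 1 to 20 rows; each row is the pose to reach, as a shift and turn from the pose commanded when the call began, along the tool's axes at that moment; what a row does not reach only later rows make up. A row lasts 1/8 s, in which the tool goes at most 62.5 mm and 10.7 degrees, less where a joint would pass 70% of its speed; a pose out of reach is approached as far as the arm can. A call with a gripper value outside its range is refused whole. The fingers move at their own pace and stop on an object; "force" is the grip in N (left out, the last holds). Time passes only in rows, so rows that repeat a pose let the fingers close. It gives the time, the measured TCP pose, the force, the opening and the grip force at its end, in the units of the state.
- monitor.read_state(): the state, without advancing time (a new reading comes with each control period).
- imaging.camera(name): name is "scene" or "top" or "wrist"; returns a dict with "img" (420x560x3 uint8, red, green, blue), "mtx" (3x3 intrinsics, pixels), "D" ([k1, k2, p1, p2, k3] as OpenCV has them; the pictures are not rectified), "view" (4x4, takes a point from world to camera coordinates). Camera axes: x right, y down, z forward; pixel columns grow to the right and rows downward; lengths in mm; the calibration is good to about 2 mm. A picture is of the moment at which its call begins. There is no depth.
- job.sign_off(): hands the job in; it is judged then, once.
Trained networks look in a picture, given as the dict that the camera call returned (one of the last four; its "shot" number tells which), for a name from the list of things; names that differ only in an ending like _2 or _b are one class to them, and where a whole thing is asked for, a point or a joint stands for the part that bears it (a point fixed in the world has none). Each returns a list of dicts, best first, with "p" (0 to 1); they miss things now and then, are a little off and sometimes report something else, mostly with a low value. They report only what shows in the picture. A call takes as long as a camera call. They do not tell look-alikes from the thing itself.
- find_in(picture, target): "rect" ([centre column, centre row, width, height] in pixels, round what is visible of it).
- trace(picture, target): "region" (420x560 bool, what is visible of it) and "rect" ([centre column, centre row, width, height] in pixels, round what is visible of it).
The state is a dict: "clock": time; "joints": joint angles; "qd": joint speeds; "effort": joint torques, N m; "eef_pos": TCP position; "eef_rot": TCP orientation; "wrist_force": force on the tool from outside, world axes, zero at the start; "moment": the same for the moment, N m; "finger_gap": finger opening in mm; "finger_force": force on a finger pad.
Only numpy, scipy, OpenCV 4.12 (cv2) and the standard library are available. Lean on these libraries where they do the work, as an engineer would, in place of code of your own. Each camera call takes 0.05 s, during which the arm holds its last target. There are 200 camera calls.

## Task

Set out the reagents for the next chemistry practical: stand the red, blue, yellow and green capped bottles each in the spill tray of its own colour, flat on the tray's floor; one of the four is still packed among black-capped spares in the stock crate. Keep the bottles upright and set them down rather than dropping them, and leave the mortar where it is.

Things in the scene. Friction and masses are not known exactly. Their poses are not given: they have to be found in the camera images.
- bottle_red: loose round white reagent bottle, red cap, red label band, 132 mm high, 60 mm diameter up to 78 mm, shoulder down to 28 mm diameter at 94 mm, then a neck. Grip its cap from above: 29 mm diameter, from 106 to 132 mm height (31.6 mm ring just below). 0.16 to 0.35 kg. Origin: centre of underside, z up. Three coloured bottles start on the bench, one in the crate; which one varies
- bottle_blue: loose round white reagent bottle, blue cap, blue label band, 132 mm high, 60 mm diameter up to 78 mm, shoulder down to 28 mm diameter at 94 mm, then a neck. Grip its cap from above: 29 mm diameter, from 106 to 132 mm height (31.6 mm ring just below). 0.16 to 0.35 kg. Origin: centre of underside, z up. Three coloured bottles start on the bench, one in the crate; which one varies
- bottle_yellow: loose round white reagent bottle, yellow cap, yellow label band, 132 mm high, 60 mm diameter up to 78 mm, shoulder down to 28 mm diameter at 94 mm, then a neck. Grip its cap from above: 29 mm diameter, from 106 to 132 mm height (31.6 mm ring just below). 0.16 to 0.35 kg. Origin: centre of underside, z up. Three coloured bottles start on the bench, one in the crate; which one varies
- bottle_green: loose round white reagent bottle, green cap, green label band, 132 mm high, 60 mm diameter up to 78 mm, shoulder down to 28 mm diameter at 94 mm, then a neck. Grip its cap from above: 29 mm diameter, from 106 to 132 mm height (31.6 mm ring just below). 0.16 to 0.35 kg. Origin: centre of underside, z up. Three coloured bottles start on the bench, one in the crate; which one varies
- tray_red: red square plastic spill tray fixed to the bench, 100 x 100 mm outside, 90 x 90 mm inside, wall 5 mm thick and 18 mm high, inner floor 3 mm above the bench. Origin: centre of its underside; x and y along its sides, z up
- tray_blue: blue square plastic spill tray fixed to the bench, 100 x 100 mm outside, 90 x 90 mm inside, wall 5 mm thick and 18 mm high, inner floor 3 mm above the bench. Origin: centre of its underside; x and y along its sides, z up
- tray_yellow: yellow square plastic spill tray fixed to the bench, 100 x 100 mm outside, 90 x 90 mm inside, wall 5 mm thick and 18 mm high, inner floor 3 mm above the bench. Origin: centre of its underside; x and y along its sides, z up
- tray_green: green square plastic spill tray fixed to the bench, 100 x 100 mm outside, 90 x 90 mm inside, wall 5 mm thick and 18 mm high, inner floor 3 mm above the bench. Origin: centre of its underside; x and y along its sides, z up
- crate: fixed grey open crate, 192 (its x) x 131 mm (its y), walls 70 mm high. Origin: centre of underside, at bench height; bottles in it stand at bench height. Holds six bottles touching, 3 along x by 2 along y, centres 60.4 mm apart: one coloured, in any spot, and five loose black-capped spares of the same shape and size. About 31 mm is free between caps
- mortar: loose white porcelain mortar, 90 mm across the rim, 58 mm high, with a pouring lip; its pestle leans in it up to about 90 mm height. It stands close between two of the bench bottles. Origin: centre of its underside, z up
Not all that is in view belongs to the job. Leave any pink look-alike of the bottle_green alone.

How it is judged:
By the outcome, as a careful person would: the job done as asked, in the order asked, and still so for the second after the job is handed in, with the robot touching nothing.
It also fails if it takes over 122 s, if anything falls off the work surface, if the arm or the gripper's body presses on something with over 40 N, if the wrist force passes 120 N, or if a joint passes its speed limit or range.

## Working session

There is one attempt and no reset: what is moved stays moved. The work goes in short steps, Python scripts to look and compute and a tool call to move; the robot and the scene stay as the last step left them, time stands still between calls to the robot, and variables do not carry over. Pictures are saved under pics/ and viewed, at most 14 in all, crops included, and the job is handed in when it is done.

Besides the shell and the picture viewer there is one more tool, called after "Request:" as a command line: name --pt "numbers of a row" for each row, then --argument value for the rest. arm_command: Moves the arm, as the interface text tells. Its arguments: {"type":"object","properties":{"steps":{"type":"array","items":{"type":"array","items":{"type":"number"}}},"force":{"type":"number"}},"required":["steps"]}

```bash
mkdir -p pics
cat > h.py <<'E'
import numpy as np, cv2
from cell import monitor, imaging, job, find_in, trace
def ray(c,uv,z):
    p=cv2.undistortPoints(np.array([[uv]],float),np.array(c["mtx"]),np.array(c["D"]))[0,0]
    V=np.array(c["view"]);R=V[:3,:3];t=V[:3,3]
    o=-R.T@t;d=R.T@np.array([p[0],p[1],1]);return (o+d*(z-o[2])/d[2])
def save(c,n): cv2.imwrite(f"pics/{n}.png",cv2.cvtColor(c["img"],cv2.COLOR_RGB2BGR))
E
python3 - <<'E'
from h import *
s=monitor.read_state();print(s)
for n in("top","scene"):
    c=imaging.camera(n);save(c,n+"0")
    V=np.array(c["view"]);print(n,(-V[:3,:3].T@V[:3,3]).round(),V[2,:3].round(2))
    for t in["bottle_red","bottle_blue","bottle_yellow","bottle_green","tray_red","tray_blue","tray_yellow","tray_green","crate","mortar"]:
        print(t,[(round(d["p"],2),np.round(d["rect"]).astype(int).tolist()) for d in find_in(c,t)][:3])
E
```

```text
{'clock': 0.0, 'joints': array([ 1.06540336e+00,  3.00468277e-01,  1.52157069e+00,  7.78127884e-06,
        1.32071059e+00, -6.66042770e-02]), 'qd': array([-1.54484218e-03, -3.05339604e-04,  1.66266559e-04, -3.63461221e-05,
       -4.02896985e-04,  9.57771492e-04]), 'effort': array([-1.67504575e-03, -5.31813347e+01, -3.52729475e+01,  7.07414676e-02,
        2.44690699e-02, -7.86356213e-05]), 'eef_pos': array([233.55059544, 497.68530638, 223.89226642]), 'eef_rot': array([-3.14043882e+00, -8.45179812e-05,  2.70280198e+00]), 'wrist_force': array([ 0.14678   ,  0.17416425, -0.05582144]), 'moment': array([-0.00538597, -0.01372547,  0.04435947]), 'finger_force': 0.0, 'finger_gap': 93.9020646577865}
top [ 330.  -37. 1274.] [ 0.17 -0.01 -0.99]
bottle_red [(0.59, [385, 254, 29, 27])]
bottle_blue [(0.55, [138, 234, 26, 27])]
bottle_yellow [(0.73, [269, 250, 26, 29])]
bottle_green [(0.78, [371, 186, 26, 26]), (0.68, [412, 167, 33, 30])]
tray_red [(0.83, [294, 150, 37, 38])]
tray_blue [(0.79, [214, 155, 40, 40])]
tray_yellow [(0.77, [226, 208, 47, 46]), (0.73, [270, 250, 22, 28])]
tray_green [(0.61, [292, 202, 42, 44])]
crate [(0.81, [131, 214, 66, 84])]
mortar [(0.89, [373, 218, 32, 38])]
scene [1075. -412. 1124.] [-0.41  0.29 -0.86]
bottle_red [(0.66, [158, 231, 26, 43])]
bottle_blue [(0.62, [346, 125, 22, 35])]
bottle_yellow [(0.69, [252, 178, 24, 41])]
bottle_green [(0.93, [204, 279, 24, 37]), (0.83, [176, 317, 28, 32])]
tray_red [(0.73, [290, 269, 52, 52])]
tray_blue [(0.9, [347, 223, 50, 48]), (0.28, [261, 228, 55, 48])]
tray_yellow [(0.9, [306, 197, 52, 41])]
tray_green [(0.5, [251, 178, 23, 38]), (0.29, [203, 277, 22, 35])]
crate [(0.8, [366, 153, 76, 60])]
mortar [(0.85, [183, 251, 38, 36])]
```

Run:
```python
import cv2
a=cv2.imread("pics/top0.png")[110:310,60:460];cv2.imwrite("pics/top0c.png",cv2.resize(a,(800,400),interpolation=cv2.INTER_CUBIC))
a=cv2.imread("pics/scene0.png")[80:360,120:420];cv2.imwrite("pics/scene0c.png",cv2.resize(a,(600,560),interpolation=cv2.INTER_CUBIC))
```

```text
(no output)
```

View pics/top0c.png

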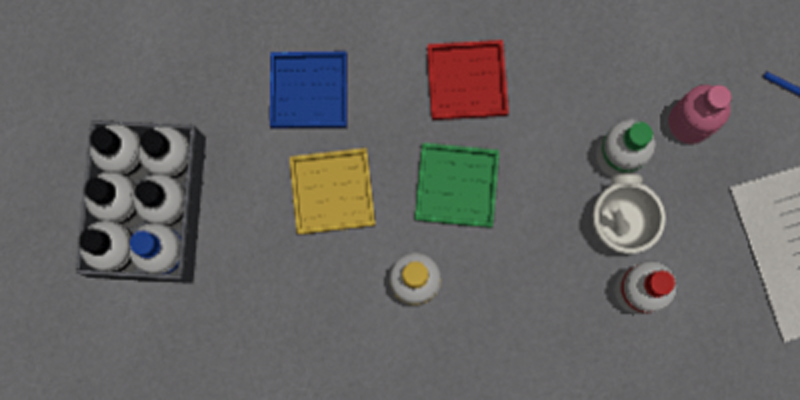

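View pics/scene0c.png

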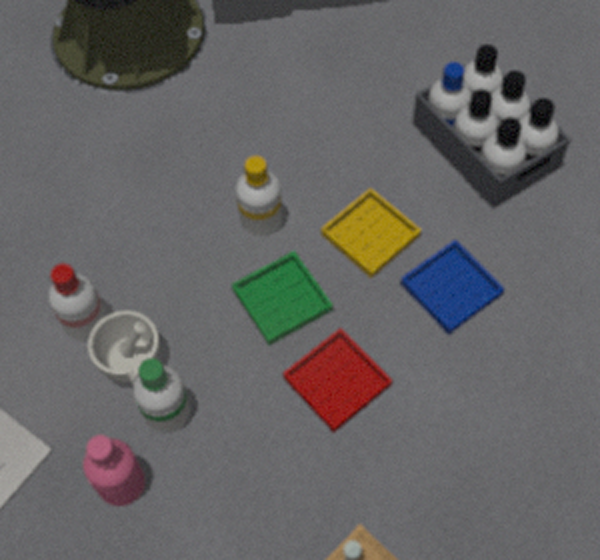

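The top crop shows the blue cap in the crate's lower right spot (full image about 132,232) with five black caps. The bench bottles are yellow (267,247), red (389,252) and green (379,178), and the pink look-alike is at (418,160). The two candidates for `bottle_green` are (379,178) and (418,160). The green cap and white body at (379,178) fit the description; the other is all pink. The enlarged crop confirms this.

```bash
cat >> h.py <<'E'
H={"red":[(0,6),(174,180)],"yellow":[(18,30)],"green":[(50,85)],"blue":[(105,125)]}
def blobs(c,col):
    h=cv2.cvtColor(c["img"],cv2.COLOR_RGB2HSV);m=np.zeros(h.shape[:2],np.uint8)
    for a,b in H[col]: m|=cv2.inRange(h,(a,120,50),(b,255,255))
    n,l,st,ce=cv2.connectedComponentsWithStats(m)
    return [(int(st[i,4]),ce[i],l==i) for i in range(1,n) if st[i,4]>25]
def proj(c,P):
    V=np.array(c["view"]);return cv2.projectPoints(np.array(P,float).reshape(-1,1,3),cv2.Rodrigues(V[:3,:3])[0],V[:3,3],np.array(c["mtx"]),np.array(c["D"]))[0][:,0]
E
python3 - <<'E'
from h import *
ct=imaging.camera("top");cs=imaging.camera("scene")
for col in H:
    for c,n in((ct,"top"),(cs,"scene")):
        for a,ce,m in blobs(c,col):
            if a>400: print(n,col,a,ce.round(1),"tray",ray(c,ce,8).round(1))
            else: print(n,col,a,ce.round(1),"cap@121",ray(c,ce,121).round(1), "z60",ray(c,ce,60).round(1))
for n,r in(("crate",0),("mortar",0)):
    for c in(ct,cs):
        d=trace(c,n)[0];m=d["region"];ce=np.argwhere(m).mean(0)[::-1]; print(n,d["p"],ray(c,ce,40).round())
E
```

```text
top red 1451 [293.3 149.6] tray [ 697.1 -103.     8. ]
top red 43 [484.2 168.1] cap@121 [ 624. -561.  121.] z60 [ 639.5 -588.7   60. ]
top red 151 [389.3 251.5] cap@121 [ 421.9 -320.2  121. ] z60 [ 426.7 -335.2   60. ]
scene red 143 [151.8 219. ] cap@121 [ 423.  -322.9  121. ] z60 [ 383.3 -317.5   60. ]
scene red 1463 [288.3 269.2] tray [ 694.3 -103.8    8. ]
scene red 48 [103.6 376. ] cap@121 [ 694.5 -594.7  121. ] z60 [ 671.3 -605.8   60. ]
top yellow 1524 [225.5 205.2] tray [547.5  71.6   8. ]
top yellow 133 [267.1 247.1] cap@121 [430.5 -36.2 121. ] z60 [435.8 -36.2  60. ]
scene yellow 138 [247.5 165.1] cap@121 [432.5 -39.7 121. ] z60 [393.4 -17.1  60. ]
scene yellow 1179 [305.  195.7] tray [544.8  70.1   8. ]
scene yellow 45 [249.5 186.7] cap@121 [491.6 -74.7 121. ] z60 [456.1 -54.2  60. ]
top green 120 [379.3 177.3] cap@121 [ 598.1 -302.1  121. ] z60 [ 612.3 -316.1   60. ]
top green 1465 [288.  202.2] tray [556.4 -89.3   8. ]
scene green 125 [542.2  89.8] cap@121 [734.4 830.8 121. ] z60 [713.7 906.4  60. ]
scene green 1201 [260.5 228. ] tray [553.2 -90.2   8. ]
scene green 61 [195.  264.5] cap@121 [ 592.4 -301.7  121. ] z60 [ 563.1 -295.    60. ]
top blue 1443 [213.5 154.5] tray [682.1 106.2   8. ]
top blue 146 [460.3 155.9] cap@121 [ 653.7 -503.   121. ] z60 [ 670.8 -527.7   60. ]
top blue 152 [132.  231.8] cap@121 [463.4 279.2 121. ] z60 [470.4 296.   60. ]
scene blue 116 [346.1 117.6] cap@121 [464.6 276.1 121. ] z60 [427.5 317.9  60. ]
scene blue 1250 [345.5 222.7] tray [679.5 103.6   8. ]
scene blue 163 [133.9 371.2] cap@121 [ 723.7 -537.2  121. ] z60 [ 702.4 -544.8   60. ]
crate 0.73 [521. 281.  40.]
crate 0.97 [557. 266.  40.]
mortar 0.55 [ 514. -303.   40.]
mortar 0.59 [ 501. -303.   40.]
```

Request:
arm_command --pt "0.5 -130 -165 0 16" --pt "0.5 -130 -165 0 16" --pt "0.5 -130 -165 0 16" --pt "0.5 -130 -165 0 16" --pt "0.5 -260 -331 0 32" --pt "0.5 -260 -331 0 32" --pt "0.5 -260 -331 0 32" --pt "0.5 -260 -331 0 32" --pt "0.5 -390 -496 0 48" --pt "0.5 -390 -496 0 48" --pt "0.5 -390 -496 0 48" --pt "0.5 -390 -496 0 48" --pt "0.5 -519 -661 0 65" --pt "0.5 -519 -661 0 65" --pt "0.5 -519 -661 0 65" --pt "0.5 -519 -661 0 65" --pt "0.5 -519 -661 0 65" --pt "0.5 -519 -661 0 65"

```text
clock: 3.65
eef_pos: [422.6, -320.1, 224.5]
eef_rot: [-3.141, -0.0, 1.569]
wrist_force: [0.2, 0.5, -0.5]
finger_gap: 47.1
finger_force: 0.0
```

```bash
cat >> h.py <<'E'
def shift(x,y,z):
    s=monitor.read_state();p=s["eef_pos"];yw=s["eef_rot"][2];d=np.array([x,y,z])-p
    print("pos",p.round(1),"yaw",round(yw,3),"shift",np.round([np.cos(yw)*d[0]+np.sin(yw)*d[1],np.sin(yw)*d[0]-np.cos(yw)*d[1],-d[2]],1),"turn",round(np.degrees(yw-np.pi/2),1),"t",s["clock"],"gap",s["finger_gap"])
E
python3 - <<'E'
from h import *
shift(422.5,-321.5,121)
c=imaging.camera("wrist");save(c,"w1")
for b in blobs(c,"red"): print(b[0],b[1],ray(c,b[1],132),ray(c,b[1],125))
E
```

```text
pos [ 422.6 -320.1  224.5] yaw 1.569 shift [-1.400e+00 -1.000e-01  1.035e+02] turn -0.1 t 3.65 gap 47.1205717773441
3313 [524.25897978  23.06972532] [ 597.33363933 -172.51081049  132.        ] [ 602.20435072 -170.22727361  125.        ]
65 [288.8        173.86153846] [ 422.41347611 -286.06156594  132.        ] [ 422.42640044 -286.9314985   125.        ]
1211 [287.11395541 215.56895128] [ 421.02208634 -319.23715631  132.        ] [ 420.99636975 -321.02842322  125.        ]
```

View pics/w1.png

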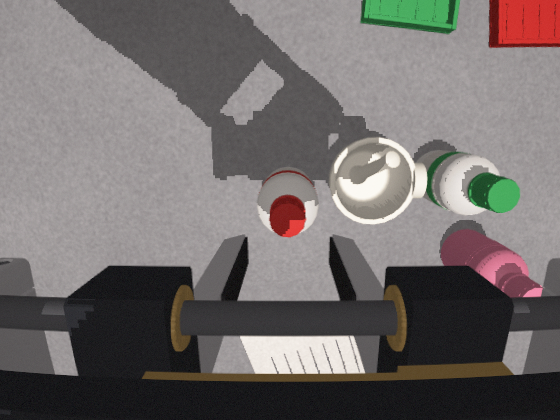

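The wrist view shows the red cap at (287,215), lined up between the fingers. The mortar is to the right at (372,180), and the red label ring shows above the cap at (289,174). I'll descend, grip and lift.

Request:
arm_command --pt "0.5 -1 -1 40 0" --pt "0.5 -1 -1 70 0" --pt "0.5 -1 -1 90 0" --pt "0.5 -1 -1 103 0" --pt "0.5 -1 -1 103 0" --pt "0.5 -1 -1 103 0" --pt "0.2 -1 -1 103 0" --pt "0.2 -1 -1 103 0" --pt "0.2 -1 -1 103 0" --pt "0.2 -1 -1 103 0" --pt "0.2 -1 -1 103 0" --pt "0.2 -1 -1 103 0" --pt "0.2 -1 -1 98 0" --pt "0.2 -1 -1 88 0" --pt "0.2 -1 -1 68 0" --pt "0.2 -1 -1 40 0" --pt "0.2 -1 -1 10 0" --pt "0.2 -1 -1 0 0" --pt "0.2 -1 -1 0 0" --force 30

```text
clock: 6.08
eef_pos: [421.7, -322.0, 224.4]
eef_rot: [3.141, 0.0, 1.568]
wrist_force: [-0.2, -0.2, -2.8]
finger_gap: 28.9
finger_force: 30.0
```

Run:
```python
from h import *
shift(696,-103,126)
```

```text
pos [ 421.7 -322.   224.4] yaw 1.568 shift [219.7 273.8  98.4] turn -0.1 t 6.075 gap 28.91309260783095
```

Request:
arm_command --pt "0.2 15 0 -10 0" --pt "0.2 40 0 -20 0" --pt "0.2 75 20 -20 0" --pt "0.2 115 45 -20 0" --pt "0.2 155 75 -20 0" --pt "0.2 190 110 -20 0" --pt "0.2 212 145 -20 0" --pt "0.2 220 185 -20 0" --pt "0.2 220 220 -20 0" --pt "0.2 220 250 -20 0" --pt "0.2 220 268 -10 0" --pt "0.2 220 274 10 0" --pt "0.2 220 274 35 0" --pt "0.2 220 274 60 0" --pt "0.2 220 274 80 0" --pt "0.2 220 274 92 0" --pt "0.2 220 274 96 0" --pt "0.2 220 274 98 0" --pt "0.2 220 274 98 0" --pt "0.2 220 274 98 0"

```text
clock: 8.57
eef_pos: [696.4, -102.7, 127.0]
eef_rot: [3.141, 0.0, 1.568]
wrist_force: [-0.5, -0.4, -2.9]
finger_gap: 28.1
finger_force: 30.0
```

Run:
```python
from h import *
shift(696,-103,124)
c=imaging.camera("scene");save(c,"s2")
for n in("scene","top"):
    c=imaging.camera(n)
    for b in blobs(c,"red"): print(n,b[0],b[1].round(1),ray(c,b[1],8).round())
c=imaging.camera("wrist");save(c,"w2")
```

```text
pos [ 696.4 -102.7  127. ] yaw 1.568 shift [-0.3 -0.4  3. ] turn -0.1 t 8.575 gap 28.10275118500098
scene 40 [286.4 253.2] [655. -80.   8.]
scene 706 [286.4 275.6] [ 706. -119.    8.]
scene 31 [288.8 271.6] [ 701. -107.    8.]
scene 47 [103.6 376. ] [ 652. -615.    8.]
top 43 [484.2 168.1] [ 653. -612.    8.]
```

View pics/w2.png

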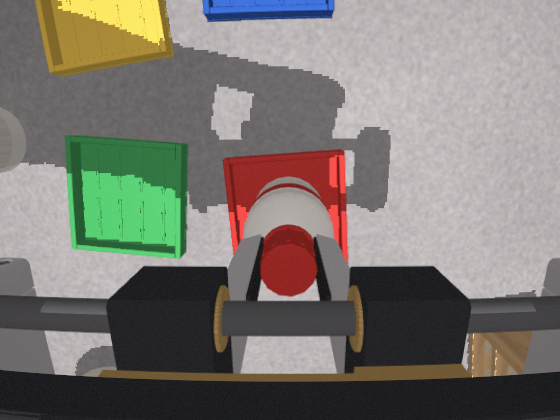

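The red bottle (cap at 288,260) sits between the red tray's walls, so I'll lower it gently.

Request:
arm_command --pt "0.2 0 0 1 0" --pt "0.2 0 0 2 0" --pt "0.2 0 0 3 0" --pt "0.2 0 0 3 0" --pt "0.2 0 0 3.5 0" --pt "0.2 0 0 3.5 0"

```text
clock: 9.52
eef_pos: [696.5, -102.7, 124.9]
eef_rot: [3.14, 0.0, 1.568]
wrist_force: [-4.9, 1.1, 10.6]
finger_gap: 28.3
finger_force: 30.0
```

Request:
arm_command --pt "0.5 0 0 0 0" --pt "0.5 0 0 0 0" --pt "0.5 0 0 0 0" --pt "0.5 0 0 -10 0" --pt "0.5 0 0 -40 0" --pt "0.5 0 0 -80 0" --pt "0.5 0 0 -115 0" --pt "0.5 50 -30 -115 0" --pt "0.5 100 -60 -115 0" --pt "0.5 150 -90 -115 0" --pt "0.5 200 -122 -115 0" --pt "0.5 250 -153 -115 0" --pt "0.5 300 -185 -115 0" --pt "0.5 345 -212 -115 0" --pt "0.5 380 -232 -115 0" --pt "0.5 380 -232 -115 0" --pt "0.5 380 -232 -115 0"

```text
clock: 11.65
eef_pos: [465.5, 277.5, 238.4]
eef_rot: [3.141, -0.0, 1.568]
wrist_force: [0.1, -0.4, -0.3]
finger_gap: 47.1
finger_force: 0.0
```

Run:
```python
from h import *
c=imaging.camera("wrist");save(c,"w3")
for b in blobs(c,"blue"): print(b[0],b[1],ray(c,b[1],132).round(1),ray(c,b[1],125).round(1))
shift(464,277.6,121)
```

```text
1059 [285.35977337 206.66572238] [462.5 282.4 132. ] [462.5 280.9 125. ]
pos [465.7 277.1 238.2] yaw 1.568 shift [  0.5  -1.7 117.2] turn -0.2 t 11.7 gap 47.05657787230667
```

View pics/w3.png

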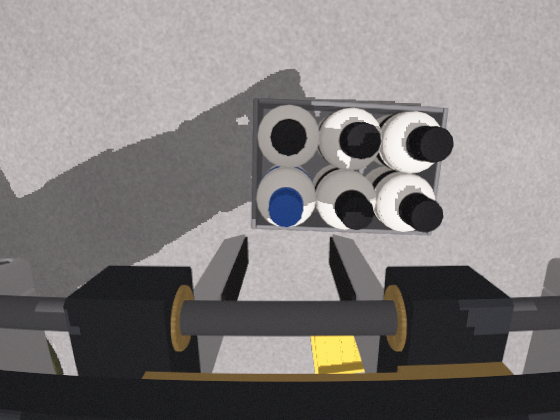

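The blue cap (285,207) is in the crate's near-left spot, and the black neighbours at (290,137) and (353,210) are clear of the finger lines.

Request:
arm_command --pt "0.5 2.5 -2.5 30 0" --pt "0.5 2.5 -2.5 60 0" --pt "0.5 2.5 -2.5 80 0" --pt "0.5 2.5 -2.5 95 0" --pt "0.5 2.5 -2.5 107 0" --pt "0.5 2.5 -2.5 117 0" --pt "0.5 2.5 -2.5 117 0" --pt "0.5 2.5 -2.5 117 0" --pt "0.2 2.5 -2.5 117 0" --pt "0.2 2.5 -2.5 117 0" --pt "0.2 2.5 -2.5 117 0" --pt "0.2 2.5 -2.5 117 0" --pt "0.2 2.5 -2.5 117 0" --pt "0.2 2.5 -2.5 117 0" --pt "0.2 2.5 -2.5 112 0" --pt "0.2 2.5 -2.5 105 0" --pt "0.2 2.5 -2.5 95 0" --pt "0.2 2.5 -2.5 85 0"

```text
clock: 13.95
eef_pos: [462.5, 280.4, 153.7]
eef_rot: [-3.141, -0.0, 1.568]
wrist_force: [0.4, 0.2, -2.4]
finger_gap: 28.2
finger_force: 30.0
```

Request:
arm_command --pt "0.2 0 0 -10 0" --pt "0.2 0 0 -25 0" --pt "0.2 0 0 -45 0" --pt "0.2 0 0 -65 0" --pt "0.2 0 0 -85 0" --pt "0.2 0 0 -105 0" --pt "0.2 0 0 -118 0" --pt "0.2 -10 0 -121 0" --pt "0.2 -30 10 -121 0" --pt "0.2 -60 30 -121 0" --pt "0.2 -95 60 -121 0" --pt "0.2 -125 95 -121 0" --pt "0.2 -150 130 -121 0" --pt "0.2 -168 165 -121 0" --pt "0.2 -175 195 -121 0" --pt "0.2 -175 213 -121 0" --pt "0.2 -175 218 -121 0" --pt "0.2 -175 218 -121 0"

```text
clock: 16.2
eef_pos: [679.8, 104.7, 273.4]
eef_rot: [-3.141, 0.0, 1.568]
wrist_force: [0.2, -0.6, -3.2]
finger_gap: 28.6
finger_force: 30.0
```

Run:
```python
from h import *
shift(681,105,126)
c=imaging.camera("scene");save(c,"s3")
a=cv2.imread("pics/s3.png")[80:360,120:420];cv2.imwrite("pics/s3c.png",cv2.resize(a,(600,560),interpolation=cv2.INTER_CUBIC))
```

```text
pos [679.8 104.7 273.4] yaw 1.568 shift [  0.3   1.2 147.4] turn -0.1 t 16.2 gap 28.570927814795297
```

View pics/s3c.png

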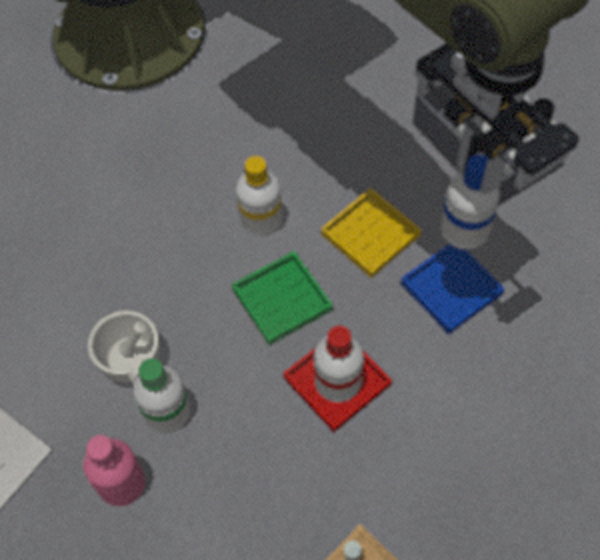

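Red stands upright in its tray at crop (338,365), and the blue bottle hangs above the blue tray. I'll lower it and release.

Request:
arm_command --pt "0.2 0 1 20 0" --pt "0.2 0 1 45 0" --pt "0.2 0 1 75 0" --pt "0.2 0 1 105 0" --pt "0.2 0 1 128 0" --pt "0.2 0 1 140 0" --pt "0.2 0 1 144 0" --pt "0.2 0 1 146 0" --pt "0.2 0 1 147 0" --pt "0.2 0 1 148 0" --pt "0.2 0 1 149 0" --pt "0.2 0 1 149.5 0" --pt "0.2 0 1 149.5 0"

```text
clock: 17.88
eef_pos: [681.2, 104.9, 124.4]
eef_rot: [-3.142, 0.0, 1.568]
wrist_force: [1.1, 0.2, -2.9]
finger_gap: 28.1
finger_force: 30.0
```

Request:
arm_command --pt "0.2 0 0 0.5 0" --pt "0.2 0 0 1 0" --pt "0.2 0 0 1 0"

```text
clock: 18.25
eef_pos: [681.5, 104.9, 124.2]
eef_rot: [3.141, -0.0, 1.568]
wrist_force: [-1.0, 0.6, 5.0]
finger_gap: 28.2
finger_force: 30.0
```

Request:
arm_command --pt "0.5 0 0 0 0" --pt "0.5 0 0 0 0" --pt "0.5 0 0 0 0" --pt "0.5 0 0 -10 0" --pt "0.5 0 0 -40 0" --pt "0.5 0 0 -80 0" --pt "0.5 0 0 -116 0" --pt "0.5 -22 -40 -116 0" --pt "0.5 -45 -80 -116 0" --pt "0.5 -70 -120 -116 0" --pt "0.5 -93 -160 -116 0" --pt "0.5 -115 -200 -116 0" --pt "0.5 -133 -232 -116 0" --pt "0.5 -143 -250 -116 0" --pt "0.5 -143 -250 -116 0" --pt "0.5 -143 -250 -116 0"

```text
clock: 20.25
eef_pos: [431.5, -37.3, 239.9]
eef_rot: [3.141, 0.0, 1.568]
wrist_force: [-0.6, -0.2, -0.3]
finger_gap: 46.8
finger_force: 0.0
```

Run:
```python
from h import *
c=imaging.camera("wrist")
for b in blobs(c,"yellow"): print(b[0],b[1],ray(c,b[1],125).round(1))
shift(431.5,-38,121)
```

```text
8189 [387.76346318  94.42593723] [511.4  58.3 125. ]
51 [288.09803922 169.31372549] [430.9  -2.2 125. ]
1072 [286.7863806  208.87779851] [429.7 -36.2 125. ]
724 [179.14502762 318.3121547 ] [ 327.  -142.8  125. ]
725 [397.22482759 318.33517241] [ 534.3 -143.4  125. ]
3244 [351.24260173 373.98766954] [ 493.6 -206.2  125. ]
pos [431.5 -37.2 239.7] yaw 1.569 shift [ -0.8   0.  118.7] turn -0.1 t 20.3 gap 47.36286170222062
```

Request:
arm_command --pt "0.5 0 -1 30 0" --pt "0.5 0 -1 65 0" --pt "0.5 0 -1 95 0" --pt "0.5 0 -1 110 0" --pt "0.5 0 -1 119 0" --pt "0.5 0 -1 119 0" --pt "0.5 0 -1 119 0" --pt "0.2 0 -1 119 0" --pt "0.2 0 -1 119 0" --pt "0.2 0 -1 119 0" --pt "0.2 0 -1 119 0" --pt "0.2 0 -1 119 0" --pt "0.2 0 -1 119 0" --pt "0.2 0 -1 114 0" --pt "0.2 0 -1 102 0" --pt "0.2 0 -1 82 0" --pt "0.2 0 -1 62 0" --pt "0.2 0 -1 50 0" --pt "0.2 0 -1 49 0"

```text
clock: 22.68
eef_pos: [430.0, -37.5, 191.0]
eef_rot: [3.141, 0.0, 1.568]
wrist_force: [0.7, 0.6, -2.3]
finger_gap: 28.6
finger_force: 30.0
```

Request:
arm_command --pt "0.2 8 9 0 0" --pt "0.2 24 26 0 0" --pt "0.2 45 48 0 0" --pt "0.2 66 71 0 0" --pt "0.2 87 93 0 0" --pt "0.2 102 109 0 0" --pt "0.2 108 116 0 0" --pt "0.2 108 116 5 0" --pt "0.2 108 116 17 0" --pt "0.2 108 116 33 0" --pt "0.2 108 116 48 0" --pt "0.2 108 116 58 0" --pt "0.2 108 116 63 0" --pt "0.2 108 116 65 0" --pt "0.2 108 116 66 0" --pt "0.2 108 116 67 0" --pt "0.2 108 116 67 0"

```text
clock: 24.8
eef_pos: [546.4, 70.2, 123.8]
eef_rot: [3.141, -0.0, 1.568]
wrist_force: [-0.2, 0.1, -0.7]
finger_gap: 28.3
finger_force: 30.0
```

Contact is just beginning (-0.7 against -2.3 hanging), so I'll go slightly lower, release, and move to green.

Request:
arm_command --pt "0.2 0 0 0.5 0" --pt "0.2 0 0 0.8 0" --pt "0.2 0 0 0.8 0"

```text
clock: 25.18
eef_pos: [546.6, 70.3, 123.7]
eef_rot: [3.14, -0.0, 1.568]
wrist_force: [-1.6, 0.1, 8.1]
finger_gap: 28.4
finger_force: 30.0
```

Request:
arm_command --pt "0.5 0 0 0 0" --pt "0.5 0 0 0 0" --pt "0.5 0 0 0 0" --pt "0.5 0 0 -10 0" --pt "0.5 0 0 -40 0" --pt "0.5 0 0 -80 0" --pt "0.5 0 0 -116 0" --pt "0.5 -45 6 -116 0" --pt "0.5 -90 12 -116 0" --pt "0.5 -140 18 -116 0" --pt "0.5 -190 25 -116 0" --pt "0.5 -240 32 -116 0" --pt "0.5 -290 40 -116 0" --pt "0.5 -335 46 -116 0" --pt "0.5 -372 50 -116 0" --pt "0.5 -372 50 -116 0" --pt "0.5 -372 50 -116 0"

```text
clock: 27.3
eef_pos: [595.2, -301.3, 239.0]
eef_rot: [3.142, -0.0, 1.568]
wrist_force: [0.1, 0.1, 0.2]
finger_gap: 47.2
finger_force: 0.0
```

Run:
```python
from h import *
c=imaging.camera("wrist");save(c,"w5")
for b in blobs(c,"green"): print(b[0],b[1],ray(c,b[1],125).round(1))
shift(596,-302,121)
```

```text
4389 [249.81544771  23.40510367] [ 565.2 -152.7  125. ]
1039 [290.74302214 210.13282002] [ 596.7 -301.2  125. ]
pos [ 595.3 -301.   239.1] yaw 1.569 shift [ -1.    0.7 118.1] turn -0.1 t 27.35 gap 46.77344634448274
```

View pics/w5.png

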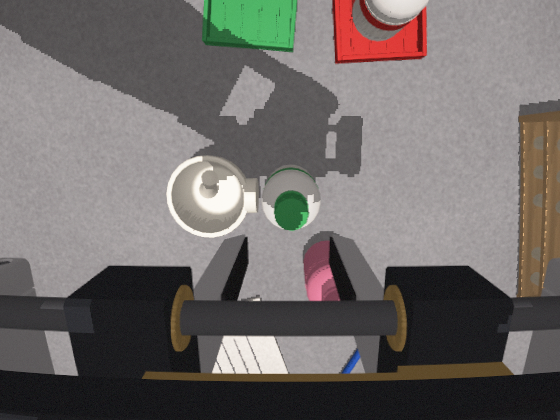

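The green cap (290,210) lines up with the fingers. The mortar is to the left at (208,195), and the pink bottle at (322,275) lies behind, about 90 mm away and out of the fingers' path.

Request:
arm_command --pt "0.5 -1 2 30 0" --pt "0.5 -1 2 65 0" --pt "0.5 -1 2 95 0" --pt "0.5 -1 2 110 0" --pt "0.5 -1 2 118 0" --pt "0.5 -1 2 118 0" --pt "0.5 -1 2 118 0" --pt "0.2 -1 2 118 0" --pt "0.2 -1 2 118 0" --pt "0.2 -1 2 118 0" --pt "0.2 -1 2 118 0" --pt "0.2 -1 2 118 0" --pt "0.2 -1 2 118 0" --pt "0.2 -1 2 113 0" --pt "0.2 -1 2 102 0" --pt "0.2 -1 2 82 0" --pt "0.2 -1 2 56 0" --pt "0.2 -1 2 30 0" --pt "0.2 -1 2 16 0" --pt "0.2 -1 2 15 0"

```text
clock: 29.85
eef_pos: [597.4, -303.0, 224.8]
eef_rot: [3.14, 0.001, 1.568]
wrist_force: [0.2, 0.2, -2.2]
finger_gap: 28.3
finger_force: 30.0
```

Request:
arm_command --pt "0.2 10 -2 0 0" --pt "0.2 30 -6 0 0" --pt "0.2 60 -12 0 0" --pt "0.2 92 -18 0 0" --pt "0.2 125 -25 0 0" --pt "0.2 157 -31 0 0" --pt "0.2 185 -37 0 0" --pt "0.2 205 -41 0 0" --pt "0.2 213 -42 0 0" --pt "0.2 213 -42 10 0" --pt "0.2 213 -42 30 0" --pt "0.2 213 -42 55 0" --pt "0.2 213 -42 78 0" --pt "0.2 213 -42 92 0" --pt "0.2 213 -42 97 0" --pt "0.2 213 -42 99 0" --pt "0.2 213 -42 100 0" --pt "0.2 213 -42 100.5 0" --pt "0.2 213 -42 100.5 0"

```text
clock: 32.22
eef_pos: [556.1, -89.9, 123.9]
eef_rot: [3.14, 0.0, 1.568]
wrist_force: [-0.2, -0.3, 5.1]
finger_gap: 28.4
finger_force: 30.0
```

Contact. I'll release, retreat upward, and check.

Request:
arm_command --pt "0.5 0 0 0 0" --pt "0.5 0 0 0 0" --pt "0.5 0 0 0 0" --pt "0.5 0 0 -10 0" --pt "0.5 0 0 -40 0" --pt "0.5 0 0 -80 0" --pt "0.5 0 0 -120 0" --pt "0.5 0 -40 -140 0" --pt "0.5 0 -80 -140 0" --pt "0.5 0 -120 -140 0" --pt "0.5 0 -150 -140 0" --pt "0.5 0 -150 -140 0" --pt "0.5 0 -150 -140 0"

```text
clock: 33.85
eef_pos: [406.3, -89.5, 263.7]
eef_rot: [3.141, 0.0, 1.568]
wrist_force: [0.4, -0.4, 0.1]
finger_gap: 47.0
finger_force: 0.0
```

Run:
```python
from h import *
c=imaging.camera("scene");save(c,"s6")
a=cv2.imread("pics/s6.png")[80:360,120:420];cv2.imwrite("pics/s6c.png",cv2.resize(a,(600,560),interpolation=cv2.INTER_CUBIC))
for col in H:
    for b in blobs(c,col):
        if b[0]<200: print(col,b[0],b[1].round(),ray(c,b[1],124).round())
```

```text
red 153 [289. 250.] [ 697. -105.  124.]
red 26 [289. 272.] [ 740. -139.  124.]
red 48 [104. 376.] [ 696. -594.  124.]
yellow 140 [307. 173.] [548.  68. 124.]
green 123 [542.  90.] [736. 827. 124.]
green 132 [259. 207.] [557. -91. 124.]
blue 137 [351. 201.] [682. 101. 124.]
blue 29 [346. 223.] [722.  50. 124.]
blue 166 [134. 371.] [ 725. -537.  124.]
```

View pics/s6c.png

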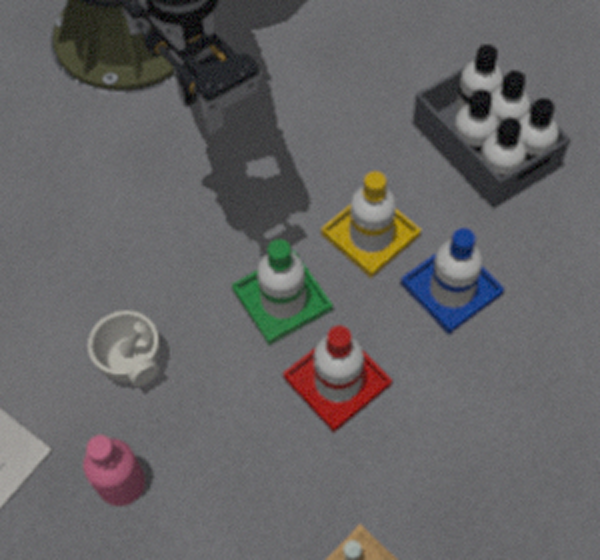

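All four bottles stand upright in the trays of their own colour: green (280,275), yellow (373,205), blue (460,262) and red (338,360). The mortar and spares look unmoved.

```bash
python3 -c "
from cell import job
print(job.sign_off())"
```

```text
the job is handed in; nothing more can be done
None
```

The red, blue, yellow and green bottles each stand upright in the tray of their own colour, the mortar, spares and pink look-alike look unmoved in the last camera picture, and the job is handed in at about 34 s of the 122 s allowed.

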